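# Hand over the marble dish from the ware box

## Robot

A 6-joint arm with a two-finger parallel gripper is mounted at the origin on the work surface. World frame = base frame: x ahead of the robot, y to its left, z up, the work surface at z = 0. Lengths are in m, angles in rad, forces in N, time in s.
With the tool pointing down it reaches from about 0.35 to 0.975 m from the base axis. Payload 7.1 kg.
Tool frame: the origin (TCP) lies between the finger pads; the fingertips stand 25 mm ahead of it and the grasp point (between the pads) lies 6 mm ahead of it; z points along the fingers, y is the direction in which the jaws open and shut (so a half turn about z gives the same grasp; the last joint's range is limited). The gripper opens to 88 mm and grips with 3 to 60 N. Pads are 20 mm wide; open, the fingers measure 115 mm over their backs; the gripper's body (75 mm by 178 mm) begins 61 mm behind the grasp point.
Start: joints at [-1.155, 0.423, 1.63, -0, 1.089, -0.019], TCP at [0.263, -0.567, 0.248] pointing down, gripper open.
Joint ranges: [-3, 3], [-0.9, 2.11], [0.09, 2.58], [-1.31, 4.45], [0.11, 2.69], [-2.54, 2.54]. Speed limits (rad/s): [2.39, 2.39, 3.01, 3.14, 3.14, 3.14].

## Interface

Orientations are given as a rotation vector (axis times angle).
In Python, from plant import manip, snapshot, camera_model, order gives the robot as it stands.
- The arm moves only by the tool move_arm, never from a script. Its argument "plan" is a list of rows, each an object with "dp": the shift along the tool's x, y, z in cm, a list of three; "yaw": the turn about the tool's z in degrees. A call has 1 to 20 rows; each row is the pose to reach, as a shift and turn from the pose commanded when the call began, along the tool's axes at that moment; what a row does not reach only later rows make up. A row lasts 1/10 s, in which the tool goes at most 50 mm and 8.59 degrees, less where a joint would pass 70% of its speed; a pose out of reach is approached as far as the arm can. A call with a gripper value outside its range is refused whole. "jaw" is the opening, from 0 (shut) to 1 (fully open), set as the call begins (left out, the last holds). The fingers move at their own pace and stop on an object; "squeeze" is the grip in N (left out, the last holds). Time passes only in rows, so rows that repeat a pose let the fingers close. It gives the time, the measured TCP pose, the force and the opening at its end, in the units of the state.
- manip.get_state(): the state, without advancing time (a new reading comes with each control period).
- snapshot(name): name is "side" or "top"; returns the picture (384x512x3 uint8, red, green, blue); there is no depth.
- camera_model(name): a dict with "camera_matrix" (3x3 intrinsics, pixels), "k1" (the pictures are not rectified: a ray, as slopes to the right and down, at radius r is drawn at 1 + k1 r^2 times it, then the intrinsics apply), "rvec" (rotation vector, rad) and "tvec" (3), from world to camera coordinates, as OpenCV has them. Camera axes: x right, y down, z forward; pixel columns grow to the right and rows downward; lengths in m; the calibration is good to about 2 mm. A picture is of the moment at which its call begins. camera_model takes no time and is no camera call.
- order.sign_off(): hands the job in, once; it reports no verdict.
The state is a dict: "time_s": time; "joint_positions": joint angles; "dq": joint speeds; "tau": joint torques, N m; "eef_pos": TCP position; "eef_rot": TCP orientation; "contact_force": force on the tool from outside, world axes, zero at the start; "ft_torque": the same for the moment, N m; "opening": finger opening in m.
Only numpy, scipy, OpenCV 4.12 (cv2) and the standard library are available. Lean on these libraries where they do the work, as an engineer would, in place of code of your own. Each camera call takes 0.05 s, during which the arm holds its last target. There are 200 camera calls.

## Task

The ware box has a lid without a handle: with the palette knife from the table, prise the lid up by its front lip (blade only, no gripper on the lid while it opens), swing it right over until it rests open, and lay the knife flat on the table again. Lift the small handled dish straight up out of the box with the glass marble staying in its middle, then, keeping it level, turn it in the air a quarter turn so that its handle points straight across the table, away from the robot, ready for me to take. Finish holding it there, still and level, at least 15 cm above the table, and leave everything else as it stands.

Things in the scene. Friction and masses are not known exactly. Their poses are not given: they have to be found in the camera images.
- across (a point): fixed mark on the table top, on the table's middle line, 700 mm straight in front of the robot's base. Its x axis points straight across the table, away from the robot; y to the robot's left
- box: fixed sheet-metal ware box, 180 x 180 mm and 58 mm high outside, walls 3 mm; a pale clay-coloured kiln tile inside gives a flat floor 18 mm above the table (inside width 174 mm). Origin: centre of its underside, on the table. Its x axis runs from the front wall (lip side, at x = -90 mm) to the back wall (hinge side, at x = +90 mm); z is up. The box may stand at different places and yaws
- lid (a joint): hinge angle of the box lid: 0 shut, grows as it opens, stop at 1.92 rad (leaning back). A flat metal plate 198 mm (front to back) x 186 mm, 3 mm thick, 220 g, no handle, no catch, slight hinge friction (0.02 N m); let go before upright it falls shut, a little beyond upright it falls back on its stop and stays. It has 7 mm deep down-turned edges at the two sides, none in front
- lid_lip (a point): middle of the lid's front edge, on the underside. Shut, it is 58 mm above the table and stands 15 mm out in front of the front wall, so that a blade fits under it from the front or from below. Turns with the lid
- lid_hinge (a point): middle of the lid's hinge axis (axis along the box's y), 93 mm behind the box centre, 58 mm above the table; its x axis points from the lip to the hinge and turns with the lid
- knife_grip (a point): palette knife, 210 mm long, about 90 g: straight wooden handle 105 mm long, 20 mm wide, 18 mm high, and a flat stiff steel blade 105 mm long, 26 mm wide, 2.5 mm thick, whose underside is flush with the underside of the handle (lying, both rest on the table). This point is inside the handle, half-way up (9 mm), 45 mm behind the start of the blade and 150 mm behind the blade's tip. x points along the knife to the tip, z up from its flat underside
- knife_tip (a point): middle of the blade's front edge, half-way up the blade (1.25 mm above its underside); axes as for the knife_grip
- dish_centre (a point): small round white-glazed clay dish with one flat side handle, 100 to 170 g, on the box floor, under the shut lid at the start. Outside diameter 64 mm, 24 mm high, upright outer wall from 8 mm upwards, wall 4 mm thick, foot 44 mm in diameter; hollow inside 56 mm across, with a floor that slopes down at 10 degrees to a flat 8 mm middle. This point is on its axis, 12 mm above its foot (half-way up). x points along the handle to its end, z is the dish's own up
- dish_handle (a point): outer end of the dish's handle, 70 mm from the dish's axis, 18.5 mm above its foot. The handle is a flat tab 16 mm wide and 7 mm thick. At the start it points to the front (lip side) of the box, give or take 12 degrees
- marble_center (a point): centre of the loose glass marble, 22 mm in diameter, 14 g, lying in the middle of the dish (centre 16.5 mm above the dish's foot, top 3.5 mm above its rim)
- vase: bystander: unfired clay vase, 180 mm high, 110 mm wide, on the table; origin under its centre
- bowl: bystander: plain clay bowl without handle, 86 mm wide, 42 mm high, on the table
- jar: bystander: closed white glaze jar, 66 mm wide, 85 mm high, on the table
- rib: bystander: flat wooden throwing rib, 110 x 38 mm, 8 mm thick, on the table
- loop_tool: bystander: trimming tool with a thin wooden handle and a wire loop, 175 mm long, 12 mm thick, on the table
- tumbler: bystander: clay tumbler, 72 mm wide, 85 mm high, on the table
- brush: bystander: glaze brush, 170 mm long, on the table
- knife: the whole palette knife; origin on its underside at the start of the blade, axes as for the knife_grip
- dish: the whole dish; origin in the middle of its foot, axes as for the dish_centre
Mind the look-alikes: they are no part of the job. There is more than one size of the knife; the job needs the middle-sized.

How it is judged:
By the outcome, as a careful person would: the job done as asked, in the order asked, and still so for the second after the job is handed in, while the arm keeps its last pose, push and grip.
It also fails if it takes over 72 s, if anything falls off the work surface, if the arm or the gripper's body presses on something with over 40 N, if the wrist force passes 120 N, or if a joint passes its speed limit or range.

## Working session

There is one attempt and no reset: what is moved stays moved. The work goes in short steps, Python scripts to look and compute and a tool call to move; the robot and the scene stay as the last step left them, time stands still between calls to the robot, and variables do not carry over. Pictures are saved under pics/ and viewed, about 8 in all and at most 12, crops included, and the job is handed in when it is done.

Besides the shell and the picture viewer there is one more tool, called after "Call:" as a command line: name --argument value ..., lists and objects as JSON in quotes. move_arm: Moves the arm, as the interface text tells. Its arguments: {"type":"object","properties":{"plan":{"type":"array"},"jaw":{"type":"number"},"squeeze":{"type":"number"}},"required":["plan"]}

```bash
ls; mkdir -p pics
python3 - <<'E'
from plant import manip, snapshot, camera_model
import cv2,numpy as np
for n in("side","top"):
    im=snapshot(n); cv2.imwrite(f"pics/{n}0.png",im[:,:,::-1]); c=camera_model(n); R=cv2.Rodrigues(np.array(c["rvec"],float))[0]
    print(n,np.round(c["camera_matrix"],1).tolist(),c["k1"],"pos",np.round(-R.T@np.array(c["tvec"]).ravel(),3),"fwd",R[2].round(2),"right",R[0].round(2))
s=manip.get_state();print(s)
E
```

```text
pics
side [[399.7, 0.0, 259.1], [0.0, 399.7, 191.3], [0.0, 0.0, 1.0]] -0.08611786495211084 pos [0.286 0.897 0.574] fwd [ 0.24 -0.83 -0.5 ] right [-0.96 -0.26 -0.02]
top [[371.4, 0.0, 249.1], [0.0, 371.4, 192.6], [0.0, 0.0, 1.0]] 0.021433797417416522 pos [0.416 0.049 0.971] fwd [ 0.13  0.   -0.99] right [-0.01 -1.   -0.  ]
{'time_s': 0.1, 'joint_positions': array([-1.15504095e+00,  4.23769588e-01,  1.63058788e+00,  6.44810888e-06,
        1.08860766e+00, -1.89802548e-02]), 'dq': array([-0.0009979 , -0.00092984, -0.00048152, -0.00162066, -0.00080892,
        0.00047576]), 'tau': array([-1.10006084e-03, -5.45615458e+01, -2.74328148e+01,  6.43923157e-02,
        1.87456602e-02, -2.85518792e-05]), 'eef_pos': array([ 0.26308201, -0.56642619,  0.24698628]), 'eef_rot': array([-3.06635222e+00, -6.77221255e-01,  4.15927044e-04]), 'contact_force': array([-0.08139086,  0.12935952,  0.28240641]), 'ft_torque': array([-0.0044798 , -0.0340838 ,  0.01085656]), 'opening': 0.08791745365604542}
```

View pics/top0.png

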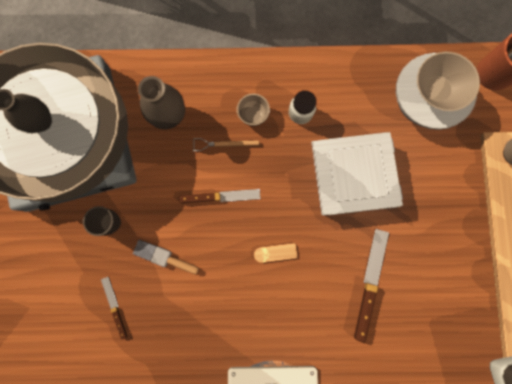

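View pics/side0.png

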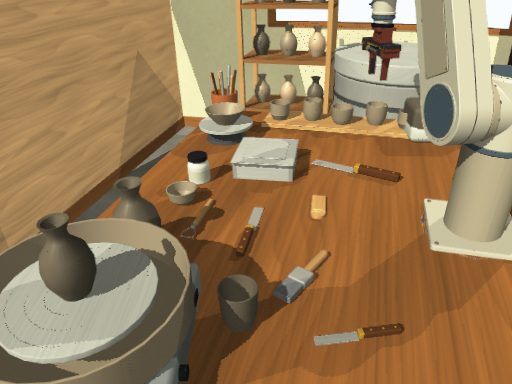

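Top view: three knives: A (180–260,197), B (105–128,280–338), C (357–385,232–342); box at (357,173). I'll measure their lengths and look closer at the box.

```bash
cat > h.py <<'E'
import numpy as np, cv2
from plant import manip, snapshot, camera_model
from scipy.spatial.transform import Rotation as Rn
def cam(n):
    c=camera_model(n); return np.array(c["camera_matrix"],float),float(c["k1"]),cv2.Rodrigues(np.array(c["rvec"],float))[0],np.array(c["tvec"],float).ravel()
def px2plane(n,uv,z):
    K,k,R,t=cam(n); uv=np.atleast_2d(np.array(uv,float))
    s=cv2.undistortPoints(uv[:,None],K,np.array([k,0,0,0,0.]))[:,0]
    d=np.c_[s,np.ones(len(s))]@R; C=-R.T@t
    return C+d*((z-C[2])/d[:,2])[:,None]
def proj(n,P):
    K,k,R,t=cam(n); return cv2.projectPoints(np.atleast_2d(np.array(P,float)),R,t,K,np.array([k,0,0,0,0.]))[0][:,0]
E
python3 - <<'E'
from h import *
for nm,a,b in(("A",(181,198),(260,194)),("B",(105,279),(126,338)),("C",(382,231),(362,341))):
    p=px2plane("top",[a,b],0.008); print(nm,p.round(3).tolist(),np.linalg.norm(p[1]-p[0]).round(3))
c=px2plane("top",[(313,141),(390,133),(401,206),(322,215)],.061);print(c.round(3).tolist(),np.linalg.norm(c-np.roll(c,-1,0),axis=1).round(3))
t=cv2.imread("pics/top0.png");s=cv2.imread("pics/side0.png")
a=cv2.resize(t[120:225,300:412],(400,375),interpolation=cv2.INTER_CUBIC);b=cv2.resize(s[125:195,222:312],(400,311),interpolation=cv2.INTER_CUBIC)
k=cv2.resize(t[180:215,170:270],(800,280)); k2=np.zeros((280,800,3),np.uint8)
o=np.zeros((595,800,3),np.uint8);o[:375,:400]=a;o[:311,400:]=b;o[375:595,:]=k[30:250]
cv2.imwrite("pics/crop1.png",o)
E
```

```text
A [[0.528, 0.229, 0.008], [0.536, 0.023, 0.008]] 0.206
B [[0.325, 0.419, 0.008], [0.181, 0.362, 0.008]] 0.155
C [[0.435, -0.289, 0.008], [0.166, -0.222, 0.008]] 0.277
[[0.661, -0.111, 0.061], [0.678, -0.305, 0.061], [0.494, -0.32, 0.061], [0.475, -0.127, 0.061]] [0.194 0.185 0.194 0.187]
```

View pics/crop1.png

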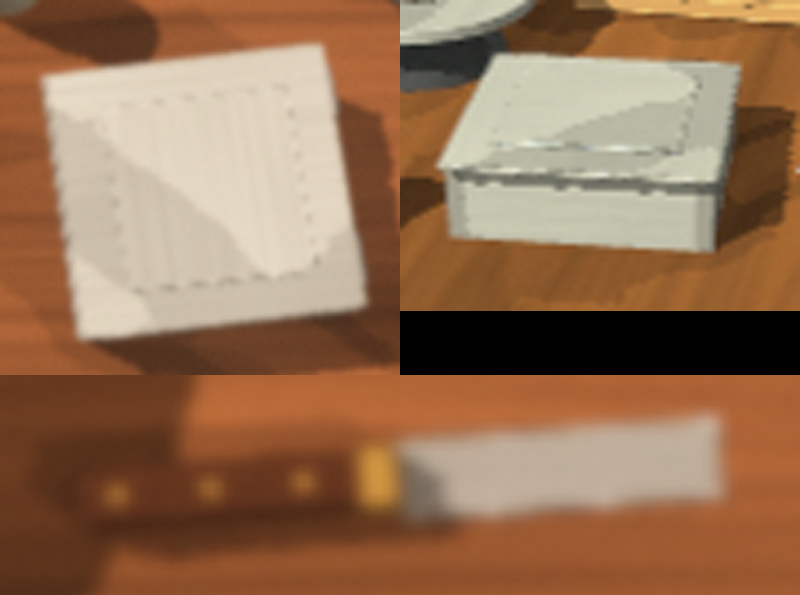

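Lengths: A = 206 mm (middle, the 210 mm one), B = 155 mm and C = 277 mm. So I use A, with its tip at (260,194) in the top view, confirmed in the crop. The lid's long side (194 mm vs 186 mm) runs along world y. The side view shows the overhang shadow on the +y face, so the lip faces +y. Next I refine both positions with masks.

Run:
```python
from h import *
t=cv2.imread("pics/top0.png");hsv=cv2.cvtColor(t,cv2.COLOR_BGR2HSV)
def rect(n,mask,roi,z):
    u0,v0,u1,v1=roi; m=np.zeros_like(mask); m[v0:v1,u0:u1]=mask[v0:v1,u0:u1]
    c=max(cv2.findContours(m,cv2.RETR_EXTERNAL,cv2.CHAIN_APPROX_NONE)[0],key=cv2.contourArea)[:,0]
    P=px2plane(n,c,z)[:,:2]; r=cv2.minAreaRect((P*1000).astype(np.float32)); return r,c
m=((hsv[...,1]<75)&(hsv[...,2]>100)).astype(np.uint8)
for nm,roi,z in(("lid",(300,120,412,225),.061),("blade",(215,180,270,210),.0025)):
    r,c=rect("top",m,roi,z); print(nm,np.round(r[0],1),np.round(r[1],1),r[2],np.round(cv2.boxPoints(r)).tolist(),cv2.contourArea(c))
# handle+bolster dark red: pca
hm=((hsv[...,2]<140)|(hsv[...,1]<75)).astype(np.uint8)
# side checks: box +y wall bottom edge
print(px2plane("side",[(232.8,177.9),(292.9,181.3)],0).round(3).tolist(), proj("side",[[.475,-.127,.061],[.661,-.111,.061]]).round(1).tolist())
print("tip/bolster/handle-end on z",px2plane("top",[(170+720/8,180+(455-375+30)/8),(170+400/8,180+(480-345)/8)],.0025).round(4).tolist(),px2plane("top",[(170+90/8,180+(492-345)/8)],.018).round(4).tolist())
```

```text
lid [ 578.3 -216.2] [189.5 200.6] 5.760946273803711 [[474.0, -126.0], [494.0, -325.0], [683.0, -306.0], [662.0, -107.0]] 5870.5
blade [534.6  75.8] [24.4 99.8] 3.7247655391693115 [[519.0, 125.0], [526.0, 25.0], [550.0, 27.0], [544.0, 126.0]] 304.5
[[0.66, -0.121, 0.0], [0.477, -0.139, 0.0]] [[293.1, 164.9], [230.3, 161.3]]
tip/bolster/handle-end on z [[0.5371, 0.0226, 0.0025], [0.5305, 0.1277, 0.0025]] [[0.5263, 0.2265, 0.018]]
```

Call:
move_arm --plan '[{"dp": [54.6,-54.5,5],"yaw": -68.6},{"dp": [54.6,-54.5,5],"yaw": -68.6},{"dp": [54.6,-54.5,5],"yaw": -68.6},{"dp": [54.6,-54.5,5],"yaw": -68.6},{"dp": [54.6,-54.5,5],"yaw": -68.6},{"dp": [54.6,-54.5,5],"yaw": -68.6},{"dp": [54.6,-54.5,5],"yaw": -68.6},{"dp": [54.6,-54.5,5],"yaw": -68.6},{"dp": [54.6,-54.5,5],"yaw": -68.6},{"dp": [54.6,-54.5,5],"yaw": -68.6},{"dp": [54.6,-54.5,5],"yaw": -68.6},{"dp": [54.6,-54.5,5],"yaw": -68.6},{"dp": [54.6,-54.5,5],"yaw": -68.6},{"dp": [54.6,-54.5,5],"yaw": -68.6},{"dp": [54.6,-54.5,5],"yaw": -68.6},{"dp": [54.6,-54.5,13.7],"yaw": -68.6},{"dp": [54.6,-54.5,13.7],"yaw": -68.6},{"dp": [54.6,-54.5,13.7],"yaw": -68.6},{"dp": [54.6,-54.5,13.7],"yaw": -68.6},{"dp": [54.6,-54.5,13.7],"yaw": -68.6}]' --jaw 0.7

```text
time_s: 2.1
eef_pos: [0.5299, 0.1571, 0.1125]
eef_rot: [2.152, 2.287, 0.003]
contact_force: [0.9, -0.3, 0.8]
opening: 0.0612
```

Call:
move_arm --plan '[{"dp": [0,0,3],"yaw": 0},{"dp": [0,0,5],"yaw": 0},{"dp": [0,0,7],"yaw": 0},{"dp": [0,0,8],"yaw": 0},{"dp": [0,0,8.5],"yaw": 0},{"dp": [0,0,8.5],"yaw": 0},{"dp": [0,0,8.5],"yaw": 0}]'

```text
time_s: 2.8
eef_pos: [0.5297, 0.1575, 0.0268]
eef_rot: [2.152, 2.288, 0.002]
contact_force: [0.9, -0.2, -0.1]
opening: 0.0616
```

Call:
move_arm --plan '[{"dp": [0,0,0],"yaw": 0},{"dp": [0,0,0],"yaw": 0},{"dp": [0,0,0],"yaw": 0},{"dp": [0,0,0],"yaw": 0},{"dp": [0,0,0],"yaw": 0},{"dp": [0,0,0],"yaw": 0},{"dp": [0,0,0],"yaw": 0},{"dp": [0,0,0],"yaw": 0}]' --jaw 0 --squeeze 55

```text
time_s: 3.6
eef_pos: [0.529, 0.1575, 0.0257]
eef_rot: [2.152, 2.288, 0.0]
contact_force: [0.2, -0.9, -0.4]
opening: 0.0197
```

Call:
move_arm --plan '[{"dp": [0,0,-2],"yaw": 0},{"dp": [0,0,-4],"yaw": 0},{"dp": [-1,0.2,-4.8],"yaw": -0.5},{"dp": [-3,0.5,-4.8],"yaw": -1},{"dp": [-6,0.9,-4.8],"yaw": -1.5},{"dp": [-9,1.3,-4.8],"yaw": -2.2},{"dp": [-10.5,1.5,-4.8],"yaw": -2.2},{"dp": [-11.2,1.6,-4.8],"yaw": -2.2},{"dp": [-11.2,1.6,-4.8],"yaw": -2.2},{"dp": [-11.2,1.6,-4.8],"yaw": -2.2}]'

```text
time_s: 4.6
eef_pos: [0.5515, 0.0472, 0.0735]
eef_rot: [-2.108, -2.329, 0.0]
contact_force: [-0.2, 0.1, -1.3]
opening: 0.0201
```

Run:
```python
from h import *
st=manip.get_state();print(st["eef_pos"].round(4),st["contact_force"].round(1))
t=snapshot("top")[:,:,::-1].copy();s=snapshot("side")[:,:,::-1].copy()
cv2.imwrite("pics/top1.png",t);cv2.imwrite("pics/side1.png",s)
p=st["eef_pos"];u=np.array([.0993,-.995,0]);tip=p+.135*u;tip[2]-=.0248
print("pred tip",tip,proj("top",[tip]),proj("side",[tip]))
a=cv2.resize(t[100:220,290:410],(400,400),interpolation=cv2.INTER_CUBIC);b=cv2.resize(s[110:220,220:330],(400,400),interpolation=cv2.INTER_CUBIC)
cv2.imwrite("pics/crop2.png",np.hstack([a,b]))
```

```text
[0.5515 0.0472 0.0735] [-0.2  0.1 -1.3]
pred tip [ 0.56492808 -0.08716268  0.04871677] [[303.92709289 179.79363671]] [[259.58355827 171.70849024]]
```

View pics/crop2.png

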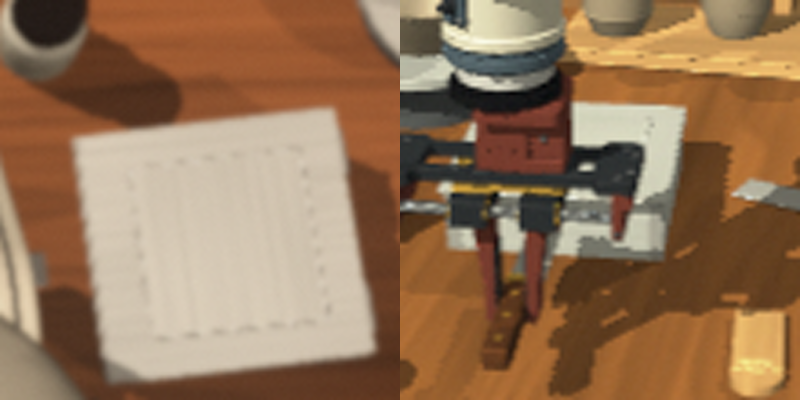

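Crop: the blade tip shows at top-view pixel (303.5,180.4), against a predicted (303.9,179.8). The knife is held true and lined up with the middle of the lip, so I go in under it.

Call:
move_arm --plan '[{"dp": [-1,0,0],"yaw": 0},{"dp": [-2,0,0],"yaw": 0},{"dp": [-3,0,0],"yaw": 0},{"dp": [-3.5,0,0],"yaw": 0},{"dp": [-4,0,0],"yaw": 0},{"dp": [-4,0,0],"yaw": 0},{"dp": [-4,0,0],"yaw": 0}]'

```text
time_s: 5.4
eef_pos: [0.5557, 0.0067, 0.0737]
eef_rot: [-2.108, -2.329, -0.0]
contact_force: [-0.6, 0.5, -0.8]
opening: 0.02
```

Run:
```python
import numpy as np,json
th=np.r_[np.arange(0,110,4)]; s=np.interp(th,[0,4,40],[188,188,172])
for a,b in zip(th,s): print(a,round((188-b*np.cos(np.radians(a)))/10,1),round((8+b*np.sin(np.radians(a)))/10,1),end=" | ")
```

```text
0 0.0 0.8 | 4 0.0 2.1 | 8 0.4 3.4 | 12 0.8 4.6 | 16 1.2 5.8 | 20 1.8 7.0 | 24 2.4 8.1 | 28 3.1 9.1 | 32 3.9 10.1 | 36 4.7 11.0 | 40 5.6 11.9 | 44 6.4 12.7 | 48 7.3 13.6 | 52 8.2 14.4 | 56 9.2 15.1 | 60 10.2 15.7 | 64 11.3 16.3 | 68 12.4 16.7 | 72 13.5 17.2 | 76 14.6 17.5 | 80 15.8 17.7 | 84 17.0 17.9 | 88 18.2 18.0 | 92 19.4 18.0 | 96 20.6 17.9 | 100 21.8 17.7 | 104 23.0 17.5 | 108 24.1 17.2 |
```

Call:
move_arm --plan '[{"dp": [0,0,-0.4],"yaw": 0},{"dp": [0,0,-0.7],"yaw": 0},{"dp": [0,0,-1],"yaw": 0},{"dp": [0,0,-1.5],"yaw": 0},{"dp": [0,0,-2.1],"yaw": 0},{"dp": [-0.2,0,-2.8],"yaw": 0},{"dp": [-0.4,0,-3.4],"yaw": 0},{"dp": [-0.6,0,-4],"yaw": 0},{"dp": [-0.8,0,-4.6],"yaw": 0},{"dp": [-1,0,-5.2],"yaw": 0},{"dp": [-1.2,0,-5.8],"yaw": 0},{"dp": [-1.5,0,-6.4],"yaw": 0},{"dp": [-1.8,0,-7],"yaw": 0},{"dp": [-1.8,0,-7],"yaw": 0}]'

```text
time_s: 6.8
eef_pos: [0.558, -0.0116, 0.1446]
eef_rot: [2.108, 2.328, 0.001]
contact_force: [-0.8, 0.8, -2.9]
opening: 0.0196
```

Run:
```python
from h import *
st=manip.get_state();print(st["eef_pos"].round(4),st["contact_force"].round(1),st["ft_torque"].round(2))
s=snapshot("side")[:,:,::-1].copy();t=snapshot("top")[:,:,::-1].copy()
a=cv2.resize(t[100:220,290:410],(400,400));b=cv2.resize(s[60:210,200:350],(400,400),interpolation=cv2.INTER_CUBIC)
cv2.imwrite("pics/crop3.png",np.hstack([a,b]))
```

```text
[ 0.558  -0.0116  0.1446] [-0.8  0.8 -2.9] [ 0.16  0.02 -0.01]
```

View pics/crop3.png

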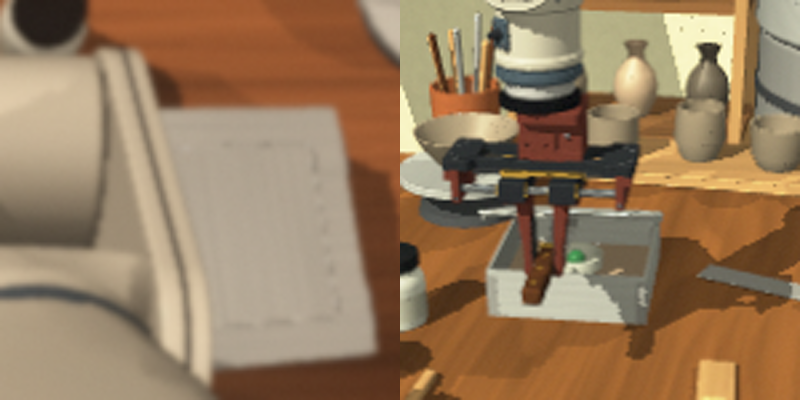

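The lid is up about 20°, resting on the blade (its edge at crop (480–660,212)), and the dish with the green marble shows at (583,258). I continue round the arc.

Call:
move_arm --plan '[{"dp": [-0.3,0,-0.5],"yaw": 0},{"dp": [-0.6,0,-1.1],"yaw": 0},{"dp": [-1.3,0,-2.1],"yaw": 0},{"dp": [-2.1,0,-3.1],"yaw": 0},{"dp": [-2.9,0,-4],"yaw": 0},{"dp": [-3.8,0,-4.9],"yaw": 0},{"dp": [-4.6,0,-5.7],"yaw": 0},{"dp": [-5.5,0,-6.6],"yaw": 0},{"dp": [-6.4,0,-7.4],"yaw": 0},{"dp": [-7.4,0,-8.1],"yaw": 0},{"dp": [-8.4,0,-8.7],"yaw": 0},{"dp": [-9,0,-9],"yaw": 0},{"dp": [-9.5,0,-9.3],"yaw": 0},{"dp": [-9.5,0,-9.3],"yaw": 0}]'

```text
time_s: 8.3
eef_pos: [0.5671, -0.1063, 0.2369]
eef_rot: [2.108, 2.328, 0.0]
contact_force: [0.0, 0.1, -0.3]
opening: 0.0198
```

Run:
```python
from h import *
st=manip.get_state();print(st["eef_pos"].round(4),st["contact_force"].round(1),st["ft_torque"].round(2))
s=snapshot("side")[:,:,::-1].copy();t=snapshot("top")[:,:,::-1].copy()
a=cv2.resize(t[100:250,290:440],(400,400));b=cv2.resize(s[30:210,180:360],(400,400),interpolation=cv2.INTER_CUBIC)
cv2.imwrite("pics/crop4.png",np.hstack([a,b]))
```

```text
[ 0.5671 -0.1063  0.2369] [ 0.   0.1 -0.3] [ 0.04 -0.09  0.01]
```

View pics/crop4.png

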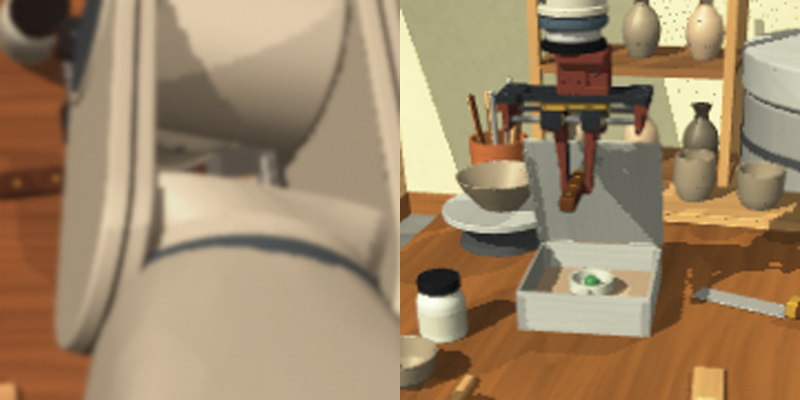

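Run:
```python
from h import *
u=np.array([.0993,-.995,0]);v=np.array([.995,.0993,0]);H=np.array([.5878,-.3145,.058])
for th in(0,50,60,65,70,80,90,110):
    a=np.radians(th);L=H+.198*(-u*np.cos(a)+np.array([0,0,1])*np.sin(a)); print(th,[((q-[180,30])/.45).round(0).tolist() for q in proj("side",[L+.093*v,L-.093*v])])
```

```text
0 [[112.0, 295.0], [251.0, 302.0]]
50 [[117.0, 168.0], [258.0, 172.0]]
60 [[121.0, 147.0], [260.0, 151.0]]
65 [[123.0, 138.0], [261.0, 141.0]]
70 [[125.0, 130.0], [262.0, 133.0]]
80 [[130.0, 117.0], [264.0, 120.0]]
90 [[135.0, 109.0], [266.0, 111.0]]
110 [[145.0, 105.0], [269.0, 108.0]]
```

The lid's top corners at crop (527,142) and (662,142) match a hinge angle of about 64°, as planned. I go on past upright.

Call:
move_arm --plan '[{"dp": [-0.5,0,-0.2],"yaw": 0},{"dp": [-1.1,0,-0.4],"yaw": 0},{"dp": [-1.7,0,-0.7],"yaw": 0},{"dp": [-2.2,0,-0.9],"yaw": 0},{"dp": [-2.8,0,-1],"yaw": 0},{"dp": [-3.3,0,-1.2],"yaw": 0},{"dp": [-3.9,0,-1.3],"yaw": 0},{"dp": [-4.5,0,-1.4],"yaw": 0},{"dp": [-5.1,0,-1.5],"yaw": 0},{"dp": [-5.7,0,-1.6],"yaw": 0},{"dp": [-6.3,0,-1.7],"yaw": 0},{"dp": [-6.9,0,-1.7],"yaw": 0},{"dp": [-7.5,0,-1.7],"yaw": 0},{"dp": [-8.1,0,-1.7],"yaw": 0},{"dp": [-8.7,0,-1.7],"yaw": 0},{"dp": [-9.3,0,-1.6],"yaw": 0},{"dp": [-9.9,0,-1.5],"yaw": 0},{"dp": [-10.5,0,-1.4],"yaw": 0},{"dp": [-11.1,0,-1.3],"yaw": 0},{"dp": [-11.7,0,-1.2],"yaw": 0}]'

```text
time_s: 10.4
eef_pos: [0.5786, -0.2225, 0.2485]
eef_rot: [-2.108, -2.329, 0.0]
contact_force: [0.0, 0.0, -1.1]
opening: 0.0195
```

Call:
move_arm --plan '[{"dp": [-0.3,0,0],"yaw": 0},{"dp": [-0.3,0,0],"yaw": 0},{"dp": [1,0,0],"yaw": 0},{"dp": [3,0,0],"yaw": 0},{"dp": [6,0,0],"yaw": 0},{"dp": [9,0,0],"yaw": 0},{"dp": [12,0,0],"yaw": 0},{"dp": [15,0,0],"yaw": 0},{"dp": [17,0,0],"yaw": 0},{"dp": [18,0,0],"yaw": 0},{"dp": [18,0,0],"yaw": 0}]'

```text
time_s: 11.5
eef_pos: [0.5602, -0.0409, 0.2489]
eef_rot: [-2.105, -2.332, -0.0]
contact_force: [0.2, -0.7, -0.9]
opening: 0.0196
```

Run:
```python
from h import *
st=manip.get_state();print(st["eef_pos"].round(4),st["contact_force"].round(1),st["ft_torque"].round(2))
s=snapshot("side")[:,:,::-1].copy();t=snapshot("top")[:,:,::-1].copy()
cv2.imwrite("pics/side5.png",s);cv2.imwrite("pics/top5.png",t)
a=cv2.resize(t[100:280,240:420],(400,400));b=cv2.resize(s[30:210,180:360],(400,400),interpolation=cv2.INTER_CUBIC)
cv2.imwrite("pics/crop5.png",np.hstack([a,b]))
```

```text
[ 0.5602 -0.0409  0.2489] [ 0.2 -0.7 -0.9] [-0.05 -0.06  0.  ]
```

View pics/crop5.png

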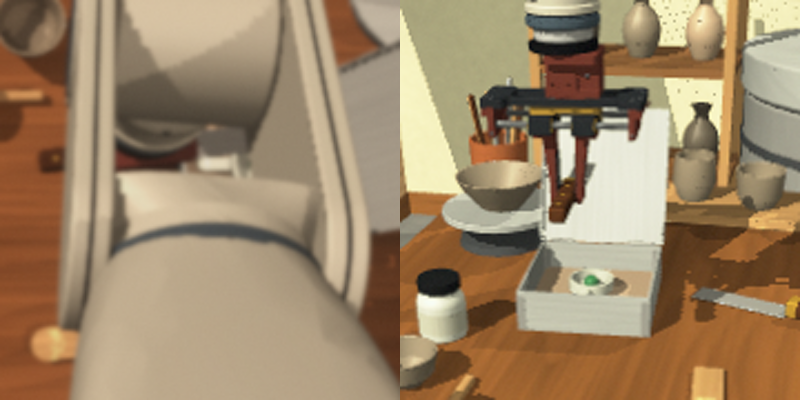

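The lid rests on its stop: the corner at crop (668,108) matches 110°. Now the knife goes back.

Call:
move_arm --plan '[{"dp": [2,0,1],"yaw": 0},{"dp": [6,-0.3,3],"yaw": 1},{"dp": [10,-0.6,6],"yaw": 2},{"dp": [14,-0.8,9],"yaw": 2.4},{"dp": [18,-1.1,12],"yaw": 2.4},{"dp": [20,-1.1,15],"yaw": 2.4},{"dp": [20.1,-1.1,18],"yaw": 2.4},{"dp": [20.1,-1.1,20],"yaw": 2.4},{"dp": [20.1,-1.1,21],"yaw": 2.4},{"dp": [20.1,-1.1,21.5],"yaw": 2.4},{"dp": [20.1,-1.1,21.8],"yaw": 2.4},{"dp": [20.1,-1.1,21.9],"yaw": 2.4},{"dp": [20.1,-1.1,21.9],"yaw": 2.4}]'

```text
time_s: 12.9
eef_pos: [0.5304, 0.1559, 0.0304]
eef_rot: [2.156, 2.284, 0.002]
contact_force: [0.4, -0.1, -0.8]
opening: 0.0195
```

Call:
move_arm --plan '[{"dp": [0,0,0.1],"yaw": 0},{"dp": [0,0,0.2],"yaw": 0},{"dp": [0,0,0.3],"yaw": 0},{"dp": [0,0,0.3],"yaw": 0}]'

```text
time_s: 13.3
eef_pos: [0.5297, 0.156, 0.0267]
eef_rot: [-2.156, -2.285, 0.0]
contact_force: [0.7, -0.3, -1.2]
opening: 0.0198
```

Call:
move_arm --plan '[{"dp": [0,0,0],"yaw": 0},{"dp": [0,0,0],"yaw": 0},{"dp": [0,0,0],"yaw": 0},{"dp": [0,0,0],"yaw": 0},{"dp": [0,0,0],"yaw": 0},{"dp": [0,0,0],"yaw": 0},{"dp": [0,0,-2],"yaw": 0},{"dp": [0,0,-5],"yaw": 0},{"dp": [0,0,-9],"yaw": 0},{"dp": [0,0,-13],"yaw": 0},{"dp": [0,0,-15],"yaw": 0},{"dp": [0,0,-15],"yaw": 0}]' --jaw 0.65

```text
time_s: 14.5
eef_pos: [0.5316, 0.1565, 0.1798]
eef_rot: [2.154, 2.282, 0.008]
contact_force: [0.2, 0.3, -0.3]
opening: 0.0574
```

Run:
```python
from h import *
st=manip.get_state();print(st["eef_pos"].round(4),st["contact_force"].round(1),st["opening"])
s=snapshot("side")[:,:,::-1].copy();t=snapshot("top")[:,:,::-1].copy()
cv2.imwrite("pics/side6.png",s);cv2.imwrite("pics/top6.png",t)
a=cv2.resize(t[120:220,300:400],(400,400),interpolation=cv2.INTER_CUBIC);b=cv2.resize(s[110:260,200:350],(400,400),interpolation=cv2.INTER_CUBIC)
cv2.imwrite("pics/crop6.png",np.hstack([a,b]))
```

```text
[0.5316 0.1565 0.1798] [ 0.2  0.3 -0.3] 0.0573921579013683
```

View pics/crop6.png

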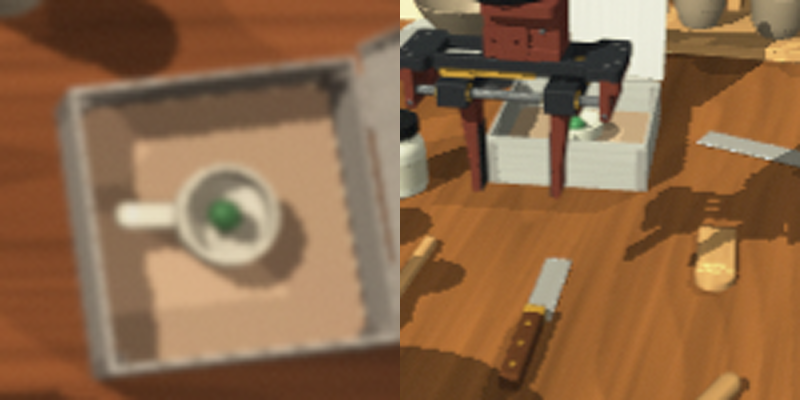

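Crop 6: the knife lies flat on the table (blade at (550,290), handle at (525,345)). The dish ring centre is at top-view pixel (357,173.8), the handle end at (329.5,173.5) and the marble in the middle.

Run:
```python
from h import *
K={}
for n,roi in(("top",(330,150,390,200)),("side",(240,130,300,180))):
    im=cv2.imread(f"pics/{n}6.png" if n=="top" else "pics/side5.png");hsv=cv2.cvtColor(im,cv2.COLOR_BGR2HSV)
    g=np.zeros(hsv.shape[:2],bool);u0,v0,u1,v1=roi;g[v0:v1,u0:u1]=True
    m=g&(hsv[...,0]>45)&(hsv[...,0]<90)&(hsv[...,1]>80);ys,xs=np.nonzero(m);c=(( xs.min()+xs.max())/2,(ys.min()+ys.max())/2)
    print(n,"marble",m.sum(),xs.mean(),ys.mean(),px2plane(n,[(xs.mean(),ys.mean())],.0345).round(4))
t=cv2.imread("pics/top6.png");hsv=cv2.cvtColor(t,cv2.COLOR_BGR2HSV)
m=np.zeros(hsv.shape[:2],np.uint8);m[150:200,326:385]=((hsv[...,1]<70)&(hsv[...,2]>165))[150:200,326:385]*255
c=max(cv2.findContours(m,cv2.RETR_EXTERNAL,cv2.CHAIN_APPROX_NONE)[0],key=cv2.contourArea)[:,0]
P=px2plane("top",c,.041)[:,:2];print(len(c),P.min(0),P.max(0))
body=P[P[:,1]<-.175];e=cv2.minEnclosingCircle((body*1000).astype(np.float32));print("ring",e)
print("manual ring",px2plane("top",[(356.9,173.75)],.042).round(4),"handle tip",px2plane("top",[(329,173.5)],.04).round(4))
h=P[P[:,1]>-.17];print("handle pts mean",h.mean(0).round(4),len(h),h.max(0),h.min(0))
cv2.imwrite("pics/m.png",cv2.resize(m[145:205,320:390],None,fx=6,fy=6))
```

```text
top marble 37 355.6216216216216 173.45945945945945 [[ 0.5815 -0.2214  0.0345]]
side marble 21 265.3809523809524 155.66666666666666 [[ 0.5836 -0.226   0.0345]]
96 [ 0.55057608 -0.25345608] [ 0.61251022 -0.15226357]
ring ((580.555419921875, -214.1631622314453), 39.405120849609375)
manual ring [[ 0.5794 -0.2224  0.042 ]] handle tip [[ 0.5815 -0.1525  0.04  ]]
handle pts mean [ 0.5812 -0.1601] 16 [ 0.58771985 -0.15226357] [ 0.57461105 -0.16972726]
```

Call:
move_arm --plan '[{"dp": [-3,0.2,0],"yaw": 0},{"dp": [-7,0.5,0],"yaw": 1},{"dp": [-11,0.8,0],"yaw": 2},{"dp": [-15,1.1,0],"yaw": 3.3},{"dp": [-19,1.4,0],"yaw": 3.3},{"dp": [-23,1.7,0],"yaw": 3.3},{"dp": [-27,2,0],"yaw": 3.3},{"dp": [-31,2.3,0],"yaw": 3.3},{"dp": [-34,2.5,0],"yaw": 3.3},{"dp": [-36,2.7,0],"yaw": 3.3},{"dp": [-37.5,2.8,0],"yaw": 3.3},{"dp": [-38.1,2.8,0],"yaw": 3.3},{"dp": [-38.1,2.8,0],"yaw": 3.3},{"dp": [-38.1,2.8,0],"yaw": 3.3}]' --jaw 1

```text
time_s: 16.0
eef_pos: [0.5795, -0.2217, 0.1765]
eef_rot: [-2.22, -2.222, 0.0]
contact_force: [-0.1, -0.0, 0.6]
opening: 0.0875
```

Call:
move_arm --plan '[{"dp": [0,0.1,2],"yaw": 0},{"dp": [0,0.1,4],"yaw": 0},{"dp": [0,0.1,6],"yaw": 0},{"dp": [0,0.1,8],"yaw": 0},{"dp": [0,0.1,10],"yaw": 0},{"dp": [0,0.1,11],"yaw": 0},{"dp": [0,0.1,11.5],"yaw": 0},{"dp": [0,0.1,11.5],"yaw": 0},{"dp": [0,0.1,11.5],"yaw": 0}]'

```text
time_s: 16.9
eef_pos: [0.5813, -0.2227, 0.0625]
eef_rot: [2.22, 2.221, 0.001]
contact_force: [-0.9, 0.9, -0.2]
opening: 0.0875
```

Run:
```python
from h import *
st=manip.get_state();print(st["eef_pos"].round(4),st["contact_force"].round(1),st["opening"])
s=snapshot("side")[:,:,::-1].copy()
cv2.imwrite("pics/side7.png",cv2.resize(s[90:200,210:320],(600,600),interpolation=cv2.INTER_CUBIC))
p=st["eef_pos"]
for dx in(-.044,.044): print(proj("side",[[p[0]+dx,p[1],p[2]-.025]]))
```

```text
[ 0.5813 -0.2227  0.0625] [-0.9  0.9 -0.2] 0.08746911639115369
[[279.32863191 156.55724383]]
[[252.54459361 154.09242017]]
```

View pics/side7.png

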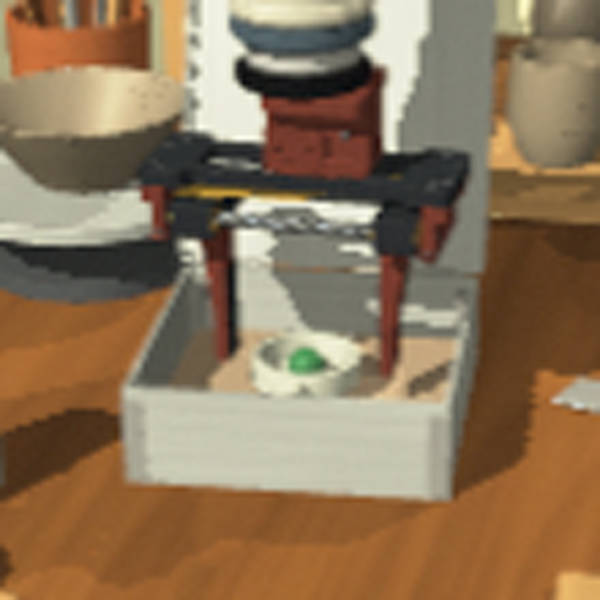

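The fingers stand evenly either side of the dish (225,350 and 390,370, dish centre 307,362). I lower, close to just outside the wall, then grip.

Call:
move_arm --plan '[{"dp": [0,0,0.5],"yaw": 0},{"dp": [0,0,1],"yaw": 0},{"dp": [0,0,1.4],"yaw": 0},{"dp": [0,0,1.6],"yaw": 0},{"dp": [0,0,1.6],"yaw": 0},{"dp": [0,0,1.6],"yaw": 0},{"dp": [0,0,1.6],"yaw": 0}]' --jaw 0.8

```text
time_s: 17.65
eef_pos: [0.5808, -0.2228, 0.0458]
eef_rot: [2.221, 2.222, 0.0]
contact_force: [0.2, 0.5, -0.2]
opening: 0.0702
```

Call:
move_arm --plan '[{"dp": [0,0,0],"yaw": 0},{"dp": [0,0,0],"yaw": 0},{"dp": [0,0,0],"yaw": 0},{"dp": [0,0,0],"yaw": 0},{"dp": [0,0,0],"yaw": 0},{"dp": [0,0,0],"yaw": 0},{"dp": [0,0,0],"yaw": 0},{"dp": [0,0,0],"yaw": 0}]' --jaw 0.65 --squeeze 25

```text
time_s: 18.45
eef_pos: [0.581, -0.2228, 0.0458]
eef_rot: [2.221, 2.221, 0.0]
contact_force: [0.8, 0.4, 2.3]
opening: 0.0639
```

Call:
move_arm --plan '[{"dp": [0,0,0],"yaw": 0},{"dp": [0,0,-0.1],"yaw": 0},{"dp": [0,0,-0.2],"yaw": 0},{"dp": [0,0,-0.4],"yaw": 0},{"dp": [0,0,-0.6],"yaw": 0},{"dp": [0,0,-0.9],"yaw": 0},{"dp": [0,0,-1.2],"yaw": 0},{"dp": [0,0,-1.6],"yaw": 0},{"dp": [0,0,-2],"yaw": 0},{"dp": [0,0,-2.4],"yaw": 0},{"dp": [0,0,-2.8],"yaw": 0},{"dp": [0,0,-3.2],"yaw": 0},{"dp": [0,0,-3.6],"yaw": 0},{"dp": [0,0,-4],"yaw": 0},{"dp": [0,0,-4.4],"yaw": 0},{"dp": [0,0,-4.7],"yaw": 0},{"dp": [0,0,-4.9],"yaw": 0},{"dp": [0,0,-5],"yaw": 0},{"dp": [0,0,-5],"yaw": 0},{"dp": [0,0,-5],"yaw": 0}]' --jaw 0.4 --squeeze 30

```text
time_s: 20.45
eef_pos: [0.5806, -0.2227, 0.0955]
eef_rot: [-2.221, -2.222, 0.0]
contact_force: [1.1, -0.3, -1.9]
opening: 0.0638
```

Run:
```python
from h import *
st=manip.get_state();print(st["eef_pos"].round(4),st["contact_force"].round(1),st["ft_torque"].round(3),st["opening"])
s=snapshot("side")[:,:,::-1].copy()
cv2.imwrite("pics/side8.png",cv2.resize(s[70:180,210:320],(600,600),interpolation=cv2.INTER_CUBIC))
```

```text
[ 0.5806 -0.2227  0.0955] [ 1.1 -0.3 -1.9] [-0.025 -0.056 -0.031] 0.06377282634639923
```

View pics/side8.png

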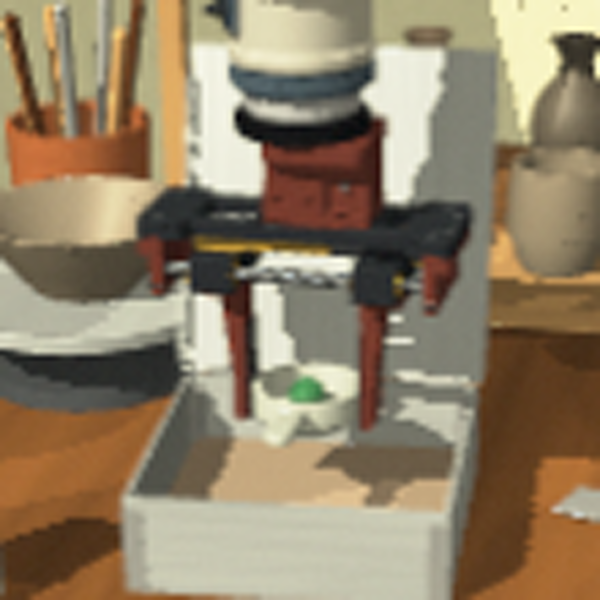

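The dish hangs level, with the marble at (307,390) in its middle. I lift on.

Call:
move_arm --plan '[{"dp": [0,0,-0.2],"yaw": 0},{"dp": [0,0,-0.6],"yaw": 0},{"dp": [0,0,-1.2],"yaw": 0},{"dp": [0,0,-2],"yaw": 0},{"dp": [0,0,-3],"yaw": 0},{"dp": [0,0,-4],"yaw": 0},{"dp": [0,0,-5],"yaw": 0},{"dp": [0,0,-6],"yaw": 0},{"dp": [0,0,-7],"yaw": 0},{"dp": [0,0,-8],"yaw": 0},{"dp": [0,0,-9],"yaw": 0},{"dp": [0,0,-10],"yaw": 0},{"dp": [0,0,-11],"yaw": 0},{"dp": [0,0,-12],"yaw": 0},{"dp": [0,0,-13],"yaw": 0},{"dp": [0,0,-14],"yaw": 0},{"dp": [0,0,-15],"yaw": 0},{"dp": [0,0,-15.6],"yaw": 0},{"dp": [0,0,-16],"yaw": 0},{"dp": [0,0,-16],"yaw": 0}]'

```text
time_s: 22.5
eef_pos: [0.5809, -0.2228, 0.2562]
eef_rot: [2.221, 2.221, 0.0]
contact_force: [-0.5, -0.0, -1.0]
opening: 0.0638
```

Call:
move_arm --plan '[{"dp": [0,0,0],"yaw": 0.5},{"dp": [0,0,0],"yaw": 1.5},{"dp": [0,0,0],"yaw": 3},{"dp": [0,0,0],"yaw": 5},{"dp": [0,0,0],"yaw": 7.5},{"dp": [0,0,0],"yaw": 10},{"dp": [0,0,0],"yaw": 12.5},{"dp": [0,0,0],"yaw": 15},{"dp": [0,0,0],"yaw": 17.5},{"dp": [0,0,0],"yaw": 20},{"dp": [0,0,0],"yaw": 22.5},{"dp": [0,0,0],"yaw": 25},{"dp": [0,0,0],"yaw": 27.5},{"dp": [0,0,0],"yaw": 30},{"dp": [0,0,0],"yaw": 32.5},{"dp": [0,0,0],"yaw": 35},{"dp": [0,0,0],"yaw": 37.5},{"dp": [0,0,0],"yaw": 40},{"dp": [0,0,0],"yaw": 42.5},{"dp": [0,0,0],"yaw": 45}]'

```text
time_s: 24.5
eef_pos: [0.5806, -0.2227, 0.2554]
eef_rot: [-2.904, -1.198, 0.001]
contact_force: [0.4, 0.0, -1.4]
opening: 0.0638
```

Call:
move_arm --plan '[{"dp": [0,0,0],"yaw": 2.5},{"dp": [0,0,0],"yaw": 5},{"dp": [0,0,0],"yaw": 7.5},{"dp": [0,0,0],"yaw": 10},{"dp": [0,0,0],"yaw": 12.5},{"dp": [0,0,0],"yaw": 15},{"dp": [0,0,0],"yaw": 17.5},{"dp": [0,0,0],"yaw": 20},{"dp": [0,0,0],"yaw": 22.5},{"dp": [0,0,0],"yaw": 25},{"dp": [0,0,0],"yaw": 27.5},{"dp": [0,0,0],"yaw": 30},{"dp": [0,0,0],"yaw": 32.5},{"dp": [0,0,0],"yaw": 35},{"dp": [0,0,0],"yaw": 37.5},{"dp": [0,0,0],"yaw": 40},{"dp": [0,0,0],"yaw": 42},{"dp": [0,0,0],"yaw": 43.5},{"dp": [0,0,0],"yaw": 44.6},{"dp": [0,0,0],"yaw": 45}]'

```text
time_s: 26.5
eef_pos: [0.5807, -0.2227, 0.2556]
eef_rot: [-3.142, 0.001, 0.0]
contact_force: [0.2, 0.2, -1.3]
opening: 0.0638
```

Call:
move_arm --plan '[{"dp": [0,0,0],"yaw": 0},{"dp": [0,0,0],"yaw": 0},{"dp": [0,0,0],"yaw": 0},{"dp": [0,0,0],"yaw": 0},{"dp": [0,0,0],"yaw": 0}]'

```text
time_s: 27.0
eef_pos: [0.5807, -0.2228, 0.2557]
eef_rot: [-3.142, -0.0, -0.0]
contact_force: [-0.7, -0.6, -2.2]
opening: 0.0636
```

Run:
```python
from h import *
st=manip.get_state();print(st["eef_pos"].round(4),st["contact_force"].round(1),st["opening"],st["joint_positions"].round(2))
print("tool axes",Rn.from_rotvec(st["eef_rot"]).as_matrix().round(3).tolist())
s=snapshot("side")[:,:,::-1].copy();t=snapshot("top")[:,:,::-1].copy()
cv2.imwrite("pics/side9.png",s);cv2.imwrite("pics/top9.png",t)
p=st["eef_pos"];c=p+[0,0,-.0278+.0185];print("pred axis/handle end",proj("side",[c,c+[.07,0,0]]).round(1).tolist(),proj("top",[c,c+[.07,0,0]]).round(1).tolist())
a=cv2.resize(t[90:240,290:440],(400,400),interpolation=cv2.INTER_CUBIC);b=cv2.resize(s[50:150,200:300],(400,400),interpolation=cv2.INTER_CUBIC)
cv2.imwrite("pics/crop9.png",np.hstack([a,b]))
```

```text
[ 0.5807 -0.2228  0.2557] [-0.7 -0.6 -2.2] 0.06358192312085452 [-0.39  0.41  1.63  0.    1.1   1.19]
tool axes [[1.0, 0.0, 0.0], [0.0, -1.0, 0.0], [0.0, -0.0, -1.0]]
pred axis/handle end [[264.8, 90.7], [242.1, 89.5]] [[386.3, 154.7], [384.2, 120.5]]
```

View pics/crop9.png

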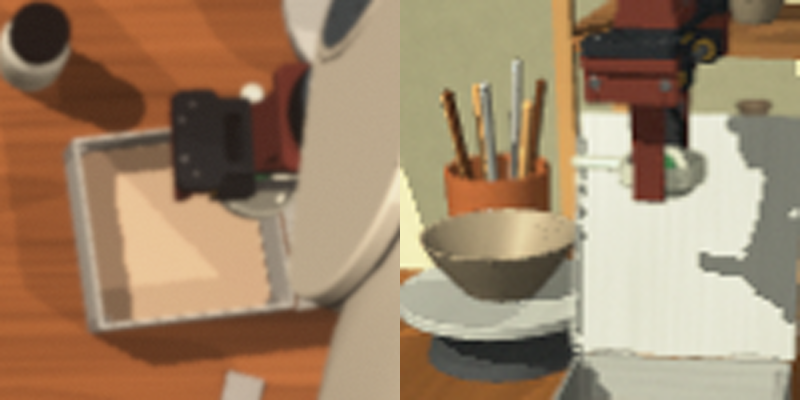

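The handle points away from the robot: its end is at about top-view pixel (384.5,121) against a predicted (384.2,120.5). One number check on the handle, then hand in.

Run:
```python
from h import *
t=cv2.imread("pics/top9.png");hsv=cv2.cvtColor(t,cv2.COLOR_BGR2HSV);g=np.zeros(hsv.shape[:2],bool);g[115:130,376:392]=True
m=g&(hsv[...,2]>185)&(hsv[...,1]<80);ys,xs=np.nonzero(m);z=.2557-.0278+.022
P=px2plane("top",np.c_[xs,ys],z);print(m.sum(),xs.min(),xs.max(),ys.min(),ys.max(),P.mean(0).round(4),P[:,:2].max(0).round(4))
print("yaw est deg",np.degrees(np.arctan2(P[:,1].mean()+.2228,P[:,0].mean()-.5807)).round(2))
s=cv2.imread("pics/side9.png");hsv=cv2.cvtColor(s,cv2.COLOR_BGR2HSV);g=np.zeros(hsv.shape[:2],bool);g[75:105,250:285]=True
m=g&(hsv[...,0]>45)&(hsv[...,0]<90)&(hsv[...,1]>80);print("marble side px",m.sum(),np.argwhere(m).mean(0)[::-1],"pred",proj("side",[[.5807,-.2228,.2557-.0278+.0165]]))
```

```text
34 381 388 122 127 [ 0.6417 -0.2214  0.2499] [ 0.6466 -0.2145]
yaw est deg 1.35
marble side px 5 [266.4  90.2] pred [[264.86010096  91.32844781]]
```

Run:
```python
from plant import order,manip
s=manip.get_state();print(s["time_s"],s["dq"].round(4),s["opening"]);print(order.sign_off())
```

```text
27.1 [ 0.0001  0.     -0.0018 -0.0013 -0.0008 -0.002 ] 0.06396850102533205
the job is handed in; nothing more can be done
None
```

The job is done and handed in at 27.1 s of the 72 s allowed; sign-off gives no verdict. I used the middle knife, which measured 206 mm long (the other two were 155 and 277 mm).

- **Lid:** I prised it up by the lip with the blade alone and swung it past upright. The side picture shows it resting at about 110°, on its stop.
- **Knife:** I laid it flat on the table where it had been. The side picture showed it lying flat.
- **Dish:** I gripped it by its outer wall and lifted it straight up. I then turned it a quarter turn and held it still and level, with its foot about 23 cm above the table.

**Last checks:**
- **Tool:** it points exactly straight down and the joints are practically still. The grip opening is 64 mm, which matches the dish.
- **Handle:** the top view puts it about 1.4° off straight across the table. That is within the camera's 2 mm error.
- **Marble:** it shows in the dish about 2 pixels from where its centre should be. A finger hides part of it, so this check is only partial; it was clearly in the middle just after the first 5 cm of the lift.

No check failed. I did not take a last picture of the other objects, but nothing was knocked in any picture I viewed and the forces stayed low.

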